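# Count to the third gap and push the rule home

## Robot

A 7-joint arm with a two-finger parallel gripper is mounted at the origin on a cart in front of the work surface, level with it; the furniture and walls round the work are solid. World frame = base frame: x ahead of the robot, y to its left, z up, the work surface at z = 0. Lengths are in m, angles in rad, forces in N, time in s.
With the tool pointing down it reaches from about 0.425 to 1.025 m from the base axis. Payload 3.6 kg.
Tool frame: the origin (TCP) lies at the very end of the fingers, on their centre line; the grasp point (between the pads) lies 19 mm behind it; z points along the fingers, y is the line along which they close (so a half turn about z gives the same grasp; the last joint's range is limited). The gripper opens to 85 mm and grips with 20 to 120 N. Pads are 22 mm wide; open, the fingers measure 114 mm over their backs; the gripper's body (76 mm by 85 mm) begins 54 mm behind the grasp point. The pads swing forward as they close: fully open they stand 13 mm farther back than shut.
Start: joints at [1.252, 0.591, 0.048, 1.609, -0.033, 0.943, -0.034], TCP at [0.162, -0.707, 0.231] pointing down, gripper open.
Joint ranges: [-2.69, 2.69], [-0.47, 2.24], [-1.27, 1.36], [0.19, 2.51], [-1.53, 4.68], [0.08, 2.07], [-3.09, 3.09]. Speed limits (rad/s): [2.57, 2.57, 3.14, 3.14, 3.14, 3.14, 3.14].

## Interface

Orientations are given as a rotation vector (axis times angle).
In Python, from plant import robot gives the robot as it stands. The module is installed in compiled form; this text tells all that it offers.
- The arm moves only by the tool servo_tool, never from a script. Its argument "steps" is text: rows parted by semicolons, each of 4 numbers parted by spaces: the shift along the tool's x, y, z in cm, then the turn about the tool's z in degrees. In form: dx dy dz yaw; .... A call has 1 to 12 rows; each row is the pose to reach, as a shift and turn from the pose commanded when the call began, along the tool's axes at that moment; what a row does not reach only later rows make up. A row lasts 1/8 s, in which the tool goes at most 62.5 mm and 10.7 degrees, less where a joint would pass 70% of its speed; a pose out of reach is approached as far as the arm can. A call with a gripper value outside its range is refused whole. "gripper" is the opening, from 0 (shut) to 1 (fully open), set as the call begins (left out, the last holds). The fingers move at their own pace and stop on an object; "grip_force" is the grip in N (left out, the last holds). Time passes only in rows, so rows that repeat a pose let the fingers close. It gives the time, the measured TCP pose, the force, the opening and the grip force at its end, in the units of the state.
- robot.read_state(): the state, without advancing time (a new reading comes with each control period).
- robot.read_camera(name): name is "scene" or "side" or "wrist"; returns a dict with "image" (420x560x3 uint8, red, green, blue), "depth" (420x560 float32, m along the optical axis (not along the pixel's ray), 0 where there is no reading), "camera_matrix" (3x3 intrinsics, pixels), "R" (3x3) and "t" (3): a world point X has camera coordinates R X + t. Camera axes: x right, y down, z forward; pixel columns grow to the right and rows downward; lengths in m; the calibration is good to about 2 mm. The wrist camera is an equidistant fisheye: a pixel r from the principal point sees the ray r / f radians off the axis. A picture is of the moment at which its call begins.
- robot.sign_off(): hands the job in; it is judged then, once.
The state is a dict: "clock": time; "joint_positions": joint angles; "qvel": joint speeds; "effort": joint torques, N m; "tcp_pos": TCP position; "eef_rot": TCP orientation; "ft_force": force on the tool from outside, world axes, zero at the start; "moment": the same for the moment, N m; "width": finger opening in m; "finger_force": force on a finger pad.
Only numpy, scipy, OpenCV 4.12 (cv2) and the standard library are available. Lean on these libraries where they do the work, as an engineer would, in place of code of your own. Each camera call takes 0.05 s, during which the arm holds its last target. There are 200 camera calls.

## Task

Count along the desk rack by touch: set a fingertip (or the shut fingers) on top of its dark, lightly sprung front rail above the first gap, at the end with the red post, and run it along the rail, in contact, past the second gap to the third, without running on to the far end. Then, with the fingers only and without pinching or lifting it, push the folding rule along the table, end first, into that third gap until it is fully home against the back board, and move the hand clear. Leave the two paint tubes in the rack, the eraser and the blue tape where they are.

Things in the scene. Friction and masses are not known exactly. Their poses are not given: they have to be found in the camera images.
- rack: wooden rack fixed on the table, 246 (x) x 115 (y) mm, turned < 10 deg; origin under its centre. Six gaps, 34 mm wide, open at the front (+y, the robot's left) and to the table, centred at x = -100, -60, -20, 20, 60, 100 mm between 6 mm dividers 34 mm high. Front edge at y = 57.5 mm, back board's inner face at y = -47.5 mm. Dark rail across the front at y = 41.5 to 57.5 mm, smooth, its top at z = 42 mm; sprung: it sinks up to 5 mm, about 0.8 N per mm
- red_post: red round post, 18 mm across, 55 mm high, fixed at one end of the rail (rack x = -133 or +133 mm, y = 49.5 mm); origin under its centre. Gaps are counted from this end: the third is at rack x = -20 mm if the post is at the -x end, +20 mm if at the +x end. A like grey post stands at the other end
- folding_rule: folded wooden rule, 18 x 140 x 16 mm, length along its y axis, loose, about 0.09 kg, lying flat in front of the rack; origin at the middle of its underside; ends alike. Home, it lies along the rack's y axis with its origin at about rack y = 22.5 mm and its near end 35 mm out of the rack
- rail_a: dark rail piece over gap 1 counted from the rack's -x end, 40 x 16 x 8 mm; origin at the middle of its underside, 34 mm above the table, its top at 42 mm; smooth (slippery), pressed down it sinks up to 5 mm on springs with the whole rail
- rail_b: dark rail piece over gap 2 counted from the rack's -x end, 40 x 16 x 8 mm; origin at the middle of its underside, 34 mm above the table, its top at 42 mm; smooth (slippery), pressed down it sinks up to 5 mm on springs with the whole rail
- rail_c: dark rail piece over gap 3 counted from the rack's -x end, 40 x 16 x 8 mm; origin at the middle of its underside, 34 mm above the table, its top at 42 mm; smooth (slippery), pressed down it sinks up to 5 mm on springs with the whole rail
- rail_d: dark rail piece over gap 4 counted from the rack's -x end, 40 x 16 x 8 mm; origin at the middle of its underside, 34 mm above the table, its top at 42 mm; smooth (slippery), pressed down it sinks up to 5 mm on springs with the whole rail
- rail_e: dark rail piece over gap 5 counted from the rack's -x end, 40 x 16 x 8 mm; origin at the middle of its underside, 34 mm above the table, its top at 42 mm; smooth (slippery), pressed down it sinks up to 5 mm on springs with the whole rail
- rail_f: dark rail piece over gap 6 counted from the rack's -x end, 40 x 16 x 8 mm; origin at the middle of its underside, 34 mm above the table, its top at 42 mm; smooth (slippery), pressed down it sinks up to 5 mm on springs with the whole rail
- tube_red: paint tube with red label, 29 x 107 x 20 mm, lying in the gap at the rack's -x end; bystander
- tube_purple: paint tube with purple label, 30 x 107 x 20 mm, lying in the gap at the rack's +x end; bystander
- eraser: blue and white eraser, 23 x 45 x 13 mm, on the table; bystander
- blue_tape: roll of blue tape, 80 mm across, 19 mm high, behind the rack; bystander
Things that resemble listed ones, but are neither listed nor needed, are in the scene too. There is more than one size of the red_post; the one meant has the size given above.

How it is judged:
By the outcome, as a careful person would: the job done as asked, in the order asked, and still so for the second after the job is handed in, with the robot touching nothing.
It also fails if it takes over 70 s, if anything falls off the work surface, if the arm or the gripper's body presses on something with over 40 N, if the wrist force passes 120 N, or if a joint passes its speed limit or range.

## Working session

There is one attempt and no reset: what is moved stays moved. The work goes in short steps, Python scripts to look and compute and a tool call to move; the robot and the scene stay as the last step left them, time stands still between calls to the robot, and variables do not carry over. Pictures are saved under pics/ and viewed, at most 10 in all, crops included, and the job is handed in when it is done.

Besides the shell and the picture viewer there is one more tool, called after "Call:" as name(argument=value, ...) on one line, values as JSON. servo_tool: Moves the arm, as the interface text tells. Its arguments: {"type":"object","properties":{"steps":{"type":"string"},"gripper":{"type":"number"},"grip_force":{"type":"number"}},"required":["steps"]}

```bash
mkdir -p pics; cat > h.py <<'E'
import numpy as np, cv2
from plant import robot
from scipy.spatial.transform import Rotation as Ro
def cam(n,save=None):
    c=robot.read_camera(n)
    if save: cv2.imwrite(save,c["image"][:,:,::-1])
    return c
def pts(c):
    "world point per pixel from depth (pinhole)"
    K=c["camera_matrix"];d=c["depth"];v,u=np.indices(d.shape)
    P=np.stack([(u-K[0,2])/K[0,0]*d,(v-K[1,2])/K[1,1]*d,d],-1)
    return (P-c["t"])@c["R"]
def ray(c,u,v,z):
    K=c["camera_matrix"];r=np.array([(u-K[0,2])/K[0,0],(v-K[1,2])/K[1,1],1])@c["R"]
    o=-c["R"].T@c["t"];return o+r*(z-o[2])/r[2]
def proj(c,X):
    p=c["R"]@np.array(X)+c["t"];q=c["camera_matrix"]@p;return q[:2]/q[2]
E
python3 - <<'E'
from h import *
a=cam("scene","pics/scene.png");b=cam("side","pics/side.png")
im=np.hstack([a["image"],b["image"]])
s=robot.read_state();print(s["clock"],s["tcp_pos"],s["eef_rot"],s["ft_force"],s["width"])
for c in(a,b):print(c["camera_matrix"].tolist(),-c["R"].T@c["t"], c["R"][2])
E
```

```text
0.1 [ 0.16215565 -0.70584275  0.23023441] [-3.11955095e+00 -3.53790297e-01  5.62573946e-04] [ 0.53967218 -0.06645354 -0.29938277] 0.08526545817915557
[[424.0053553002167, 0.0, 277.53022857574194], [0.0, 424.0053553002167, 216.14914746229064], [0.0, 0.0, 1.0]] [ 0.1506485  -0.60088472  0.7549969 ] [ 0.40546778  0.6258913  -0.66622515]
[[411.32174539033196, 0.0, 269.4292413708277], [0.0, 411.32174539033196, 203.48449745929105], [0.0, 0.0, 1.0]] [0.29396542 0.97493192 0.82817967] [ 0.23267252 -0.74981256 -0.61939052]
```

View pics/scene.png

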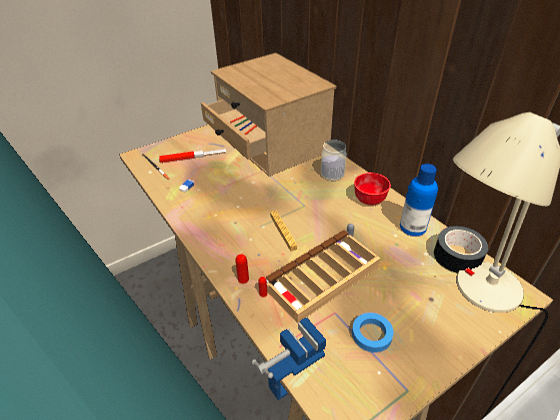

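View pics/side.png

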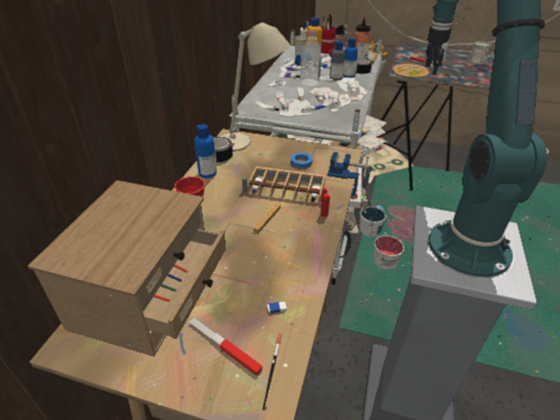

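The scene view shows the rack with its dark front rail from about (268,280) to (350,237), red tube at the near end and a grey post at (350,230). The rule is at (284,230), the eraser at (187,185) and the blue tape at (372,331). Red post candidates are the tall one at (242,268) and the short one at (262,287). Other red things are the knife handle (180,156), the bowl (372,188) and the tube label (288,295). I'll measure them and check in a crop.

```bash
python3 - <<'E'
from h import *
c=cam("scene");im=c["image"];P=pts(c);hsv=cv2.cvtColor(im,cv2.COLOR_RGB2HSV)
cv2.imwrite("pics/crop1.png",cv2.resize(im[205:325,215:395][:,:,::-1],None,fx=4.4,fy=4.4,interpolation=cv2.INTER_CUBIC))
d=c["depth"]>0
red=((hsv[...,0]<6)|(hsv[...,0]>174))&(hsv[...,1]>180)&d
n,l,s,_=cv2.connectedComponentsWithStats(red.astype(np.uint8))
for i in range(1,n):
    if s[i,4]>25:
        q=P[l==i];print("red",s[i],q.min(0).round(3),q.max(0).round(3))
# rule: yellow, low
roi=np.zeros(d.shape,bool);roi[205:255,262:305]=1
m=roi&(P[...,2]>.009)&(P[...,2]<.03)&d
q=P[m];print("rule",len(q),np.median(q[:,2]));r=cv2.minAreaRect((q[:,:2]*1000).astype(np.float32));print(r)
top=m&(abs(P[...,2]-.016)<.003);r=cv2.minAreaRect((P[top][:,:2]*1000).astype(np.float32));print("top",r, cv2.boxPoints(r))
# rack by height
roi[:]=0;roi[225:325,250:390]=1
m=roi&d&(P[...,2]>.03)&(P[...,2]<.047)
dark=m&(hsv[...,2]<110)&(abs(P[...,2]-.042)<.003)
n,l,s,_=cv2.connectedComponentsWithStats(dark.astype(np.uint8));i=1+np.argmax(s[1:,4])
q=P[l==i];print("rail",s[i],np.median(q[:,2]),cv2.boxPoints(cv2.minAreaRect((q[:,:2]*1000).astype(np.float32))).tolist())
q=P[m];print("rack",cv2.boxPoints(cv2.minAreaRect((q[:,:2]*1000).astype(np.float32))).tolist(),len(q))
g=roi&d&(P[...,2]>.047)&~red;print("high",P[g].min(0),P[g].max(0),np.median(P[g],0))
E
```

```text
red [160 151  34  12 222] [ 0.45   0.487 -0.001] [0.562 0.552 0.02 ]
red [354 172  37  33 848] [ 0.808 -0.029 -0.004] [0.949 0.118 0.058]
red [236 254  13  29 299] [ 0.41  -0.039 -0.003] [0.466 0.05  0.079]
red [466 268   8   7  30] [ 0.838 -0.322  0.015] [ 0.857 -0.304  0.024]
red [259 277   8  20 143] [ 0.429 -0.098 -0.001] [ 0.467 -0.047  0.057]
red [282 291  14  12  83] [ 0.468 -0.145  0.004] [ 0.488 -0.118  0.013]
rule 308 0.01446432856266406
((586.4918823242188, 49.87467956542969), (143.6702880859375, 19.467105865478516), 76.88117980957031)
top ((586.5979614257812, 50.32975769042969), (142.58306884765625, 19.467105865478516), 76.88117980957031) [[560.9373   -16.891937]
 [579.8963   -21.31041 ]
 [612.2586   117.55145 ]
 [593.2996   121.969925]]
rail [347 228   7   4  13] 0.04161004301679397 [[692.4867553710938, -70.7295150756836], [702.7149047851562, -81.0588607788086], [706.9721069335938, -76.84334564208984], [696.7439575195312, -66.51399993896484]]
rack [[427.68927001953125, -78.04977416992188], [435.51324462890625, -195.98060607910156], [714.9457397460938, -177.44190979003906], [707.1217651367188, -59.511077880859375]] 1867
high [ 0.42802149 -0.24880529  0.04705308] [ 0.70980652 -0.06394482  0.07683424] [ 0.4438701  -0.23394292  0.07254927]
```

View pics/crop1.png

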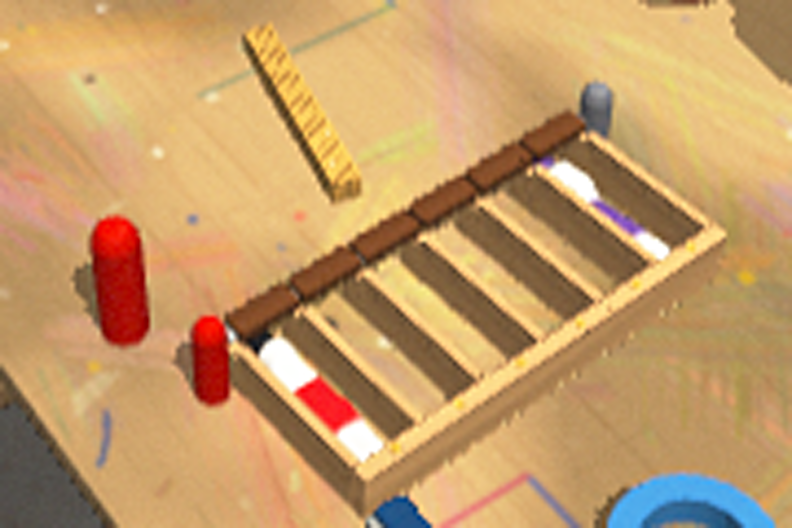

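The crop shows the short post, crop (210,360), touching the rail's near end. It is 57 mm tall, against about 79 mm for the detached one at (120,280), so the short one is the post meant. It stands at the rack's -x end, which puts the third gap at rack x = -20 mm. Next is the rack pose from the brown rail and the posts in both views.

```bash
python3 - <<'E'
from h import *
for n in("scene","side"):
    c=cam(n);im=c["image"];P=pts(c);hsv=cv2.cvtColor(im,cv2.COLOR_RGB2HSV);d=c["depth"]>0
    W=d&(P[...,0]>.42)&(P[...,0]<.75)&(P[...,1]>-.25)&(P[...,1]<-.03)
    br=W&(abs(P[...,2]-.042)<.004)&(hsv[...,2]<135)&(hsv[...,0]<18)
    br=cv2.morphologyEx(br.astype(np.uint8),cv2.MORPH_CLOSE,np.ones((3,3)))
    k,l,s,_=cv2.connectedComponentsWithStats(br);i=1+np.argmax(s[1:,4]);q=P[l==i]
    print(n,"rail",s[i],np.median(q[:,2]));
    # pixels to plane z=.042 through rays
    v,u=np.nonzero(l==i);X=np.array([ray(c,a,b,.042)[:2] for a,b in zip(u,v)])*1000
    r=cv2.minAreaRect(X.astype(np.float32));print(r)
    f=cv2.fitLine(X.astype(np.float32),cv2.DIST_HUBER,0,.01,.01).ravel();print("line ang",np.degrees(np.arctan2(f[1],f[0])),f[2:])
    for nm,mm in(("red",((hsv[...,0]<6)|(hsv[...,0]>174))&(hsv[...,1]>180)),("grey",(hsv[...,1]<90)&(hsv[...,2]<170))):
        mm=mm&W&(P[...,2]>.046)&(P[...,2]<.062)
        q=P[mm];print(nm,len(q),q.mean(0) if len(q) else '')
    # blue things near rack high: front edge etc.
    m=W&(P[...,2]>.009)&(P[...,2]<.03)
    # rule again
    R=d&(P[...,0]>.53)&(P[...,0]<.64)&(P[...,1]>-.045)&(P[...,1]<.15)&(P[...,2]>.008)&(P[...,2]<.03)
    v,u=np.nonzero(R);X=np.array([ray(c,a,b,.016)[:2] for a,b in zip(u,v)])*1000
    print("rule",cv2.minAreaRect(X.astype(np.float32)),len(X))
    R=d&(hsv[...,0]>18)&(hsv[...,0]<30)&(hsv[...,1]>150)&(P[...,0]>.53)&(P[...,0]<.64)&(P[...,1]>-.045)&(P[...,1]<.15)&(P[...,2]>.008)
    v,u=np.nonzero(R);X=np.array([ray(c,a,b,.016)[:2] for a,b in zip(u,v)])*1000
    if len(X):print("ruleC",cv2.minAreaRect(X.astype(np.float32)),len(X))
E
```

```text
scene rail [266 230  86  52 552] 0.04042837441464582
((576.597412109375, -81.20875549316406), (250.13897705078125, 17.893312454223633), 3.7681078910827637)
line ang 3.8047178 [565.1881  -81.41973]
red 63 [ 0.4334158  -0.0703555   0.05213329]
grey 43 [ 0.61240201 -0.12652042  0.0529761 ]
rule ((584.1405029296875, 46.81476974487305), (145.4471435546875, 20.923696517944336), 77.42095947265625) 317
ruleC ((584.9653930664062, 49.21246337890625), (136.96669006347656, 19.920392990112305), 77.22002410888672) 171
side rail [246 181  81  13 276] 0.04095113721509108
((566.2066040039062, -75.01066589355469), (265.9008483886719, 23.155620574951172), 3.6521525382995605)
line ang 3.3744528 [564.6323  -76.09387]
red 12 [ 0.44051712 -0.08365604  0.05213224]
grey 30 [ 0.61597943 -0.12210767  0.05259123]
rule ((586.4743041992188, 53.41035461425781), (146.18820190429688, 23.830148696899414), 77.51377868652344) 222
```

```bash
cat >> h.py <<'E'
def go(x,y,z,deg=None):
    "tool shift in cm / yaw deg from the present pose to a world TCP target, tool x at deg"
    s=robot.read_state();R=Ro.from_rotvec(s["eef_rot"]).as_matrix()
    a=np.degrees(np.arctan2(R[1,0],R[0,0]));p=np.array(s["tcp_pos"])
    print("t",round(s["clock"],2),"tcp",(p*1000).round(1),"xang",round(a,2),"tilt",R[:,2].round(3),"F",np.round(s["ft_force"],2))
    if x is not None: print("shift cm",(R.T@(np.array([x,y,z])-p)*100).round(2),"yaw",None if deg is None else round(a-deg,1))
E
python3 -c "
from h import *
go(.5,-.02,.25,3.7)"
```

```text
t 0.25 tcp [ 162.2 -706.2  230.7] xang 12.94 tilt [-0.     0.001 -1.   ] F [0.29 0.09 0.16]
shift cm [ 48.29 -59.32  -1.87] yaw 9.2
```

Call:
servo_tool(steps="4 -5 -1.9 1; 8 -10 -1.9 2; 12 -15 -1.9 3; 16 -20 -1.9 4; 20 -24.5 -1.9 5; 24 -29.5 -1.9 6; 28 -34.5 -1.9 7; 32 -39.5 -1.9 8; 36 -44 -1.9 9.2; 40 -49 -1.9 9.2; 44 -54 -1.9 9.2; 48.3 -59.3 -1.9 9.2", gripper=0)

```text
clock: 1.75
tcp_pos: [0.4933, -0.0345, 0.2506]
eef_rot: [3.14, 0.102, 0.001]
ft_force: [0.8, -0.9, -0.1]
width: -0.0003
finger_force: 0.0
```

```bash
python3 - <<'E'
from h import *
go(None,0,0)
c=cam("wrist","pics/w1.png");print(c["camera_matrix"].tolist(),(-c["R"].T@c["t"]).round(4),c["R"].round(3).tolist())
E
```

```text
t 1.75 tcp [493.3 -34.5 250.6] xang 3.72 tilt [ 0.001 -0.    -1.   ] F [ 0.82 -0.86 -0.15]
[[325.19226210127806, 0.0, 279.95517293751544], [0.0, 325.19226210127806, 215.39870650520263], [0.0, 0.0, 1.0]] [ 0.5665 -0.0294  0.3945] [[0.066, -0.998, -0.001], [-0.956, -0.063, 0.287], [-0.287, -0.018, -0.958]]
```

View pics/w1.png

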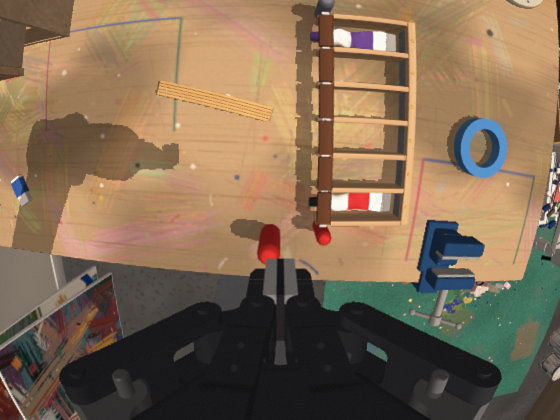

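The wrist view shows the rail from (326,12) to (324,228), with the short red post at (323,235) at its near end and the taller decoy at (270,243). The rule runs from (158,88) to (272,114). I'll measure the rail and rule by fisheye rays.

```bash
cat >> h.py <<'E'
def fray(c,u,v,z):
    K=c["camera_matrix"];x=(np.asarray(u,float)-K[0,2])/K[0,0];y=(np.asarray(v,float)-K[1,2])/K[1,1]
    th=np.hypot(x,y);s=np.sin(th)/np.maximum(th,1e-9)
    r=np.stack([x*s,y*s,np.cos(th)],-1)@c["R"];o=-c["R"].T@c["t"]
    return o+r*((z-o[2])/r[...,2])[...,None]
def rect(c,m,z):
    k,l,s,_=cv2.connectedComponentsWithStats(m.astype(np.uint8));i=1+np.argmax(s[1:,4])
    v,u=np.nonzero(l==i);X=fray(c,u,v,z)[:,:2]*1000
    f=cv2.fitLine(X.astype(np.float32),cv2.DIST_HUBER,0,.01,.01).ravel()
    r=cv2.minAreaRect(X.astype(np.float32))
    return s[i],r,np.degrees(np.arctan(f[1]/f[0])),f[2:]
E
python3 - <<'E'
from h import *
c=cam("wrist");im=c["image"];hsv=cv2.cvtColor(im,cv2.COLOR_RGB2HSV);G=np.zeros(im.shape[:2],bool)
A=G.copy();A[8:232,312:340]=1
print("hsv rail",hsv[120,326],hsv[70,326],"rule",hsv[97,200],hsv[107,250],"table",hsv[130,230],hsv[80,230],"div",hsv[120,370])
m=A&(hsv[...,2]<110)&(hsv[...,0]<14)&(hsv[...,1]>90)
print("rail",rect(c,m,.042))
A=G.copy();A[70:130,145:285]=1
for s in(120,140,160):
    m=A&(hsv[...,0]>17)&(hsv[...,0]<32)&(hsv[...,1]>s);m=cv2.morphologyEx(m.astype(np.uint8),cv2.MORPH_OPEN,np.ones((3,3)));print("rule",s,rect(c,m,.016))
A=G.copy();A[220:250,310:340]=1
m=A&((hsv[...,0]<6)|(hsv[...,0]>174))&(hsv[...,1]>180);print("post",rect(c,m,.055))
v,u=np.nonzero(m);X=fray(c,u,v,.05)*1000;print(X.min(0),X.max(0))
cv2.imwrite("pics/w_crop.png",cv2.resize(im[0:250,140:420][:,:,::-1],None,fx=2.4,fy=2.4))
E
```

```text
hsv rail [ 19 116 216] [ 15 116 191] rule [ 16 141 229] [ 16 145 223] table [ 15 113 210] [ 15 111 213] div [ 19 113 223]
rail (array([320, 198,  20,  34, 233], dtype=int32), ((472.08563232421875, -78.23494720458984), (16.823076248168945, 41.83156967163086), 80.83570098876953), np.float32(-1.6764262), array([472.2304, -79.0682], dtype=float32))Traceback (most recent call last):
  File "<stdin>", line 9, in <module>
  File "h.py", line 30, in rect
    k,l,s,_=cv2.connectedComponentsWithStats(m.astype(np.uint8));i=1+np.argmax(s[1:,4])
                                                                     ~~~~~~~~~^^^^^^^^^
    return _wrapfunc(a, 'argmax', axis=axis, out=out, **kwds)
    return bound(*args, **kwds)
ValueError: attempt to get argmax of an empty sequence
```

```bash
python3 - <<'E'
from h import *
go(None,0,0)
c=cam("wrist");im=c["image"];hsv=cv2.cvtColor(im,cv2.COLOR_RGB2HSV);G=np.zeros(im.shape[:2],bool)
def q(u,v): return fray(c,u,v,.03)
v,u=np.indices(G.shape);W=fray(c,u,v,.042)*1000
A=(W[...,0]>440)&(W[...,0]<705)&(abs(W[...,1]+80-(W[...,0]-575)*.065)<22)
m=A&(hsv[...,2]<125)&(hsv[...,0]<14)&(hsv[...,1]>100);m=cv2.morphologyEx(m.astype(np.uint8),cv2.MORPH_CLOSE,np.ones((7,3)))
print("rail",rect(c,m,.042))
A=(W[...,0]>530)&(W[...,0]<640)&(W[...,1]>-40)&(W[...,1]<150)
for s in(120,130,138):
    m=A&(hsv[...,1]>s)&(hsv[...,2]>190)&(hsv[...,0]>12);m=cv2.morphologyEx(m.astype(np.uint8),cv2.MORPH_OPEN,np.ones((3,3)))
    print("rule",s,rect(c,m,.016))
red=((hsv[...,0]<6)|(hsv[...,0]>174))&(hsv[...,1]>180)
m=red&(W[...,0]>415)&(W[...,0]<470)&(W[...,1]<-60)&(W[...,1]>-110)
v,u=np.nonzero(m);X=fray(c,u,v,.05)*1000;print("post",X.min(0),X.max(0))
E
```

```text
t 1.85 tcp [496.4 -28.  251.1] xang 4.45 tilt [ 0.005  0.004 -1.   ] F [ 0.44 -0.39  0.01]
rail (array([ 312,   19,   32,  221, 3468], dtype=int32), ((565.2310791015625, -78.13650512695312), (250.43251037597656, 33.0743293762207), 1.9439072608947754), np.float32(2.8969102), array([566.59515, -77.45257], dtype=float32))
rule 120 (array([ 166,   83,  114,   43, 1641], dtype=int32), ((588.434326171875, 50.04847717285156), (140.1165771484375, 18.78523826599121), 77.2134017944336), np.float32(77.4906), array([587.3075 ,  46.17573], dtype=float32))
rule 130 (array([ 166,   83,  114,   42, 1521], dtype=int32), ((588.2247924804688, 50.28660583496094), (139.74049377441406, 17.9605770111084), 77.44813537597656), np.float32(77.50375), array([586.95935,  46.54625], dtype=float32))
rule 138 (array([ 166,   83,  110,   36, 1091], dtype=int32), ((588.1405029296875, 52.276031494140625), (135.9070281982422, 16.91145896911621), 77.03568267822266), np.float32(77.75785), array([588.7708  ,  53.239044], dtype=float32))
post [432.32798965 -94.65260893  50.        ] [459.35380184 -72.55383023  50.        ]
```

Call:
servo_tool(steps="0 0 0 0; 0 0 0 0; 0 0 0 0")

```text
clock: 2.28
tcp_pos: [0.4921, -0.0377, 0.2503]
eef_rot: [3.14, 0.098, -0.0]
ft_force: [0.2, 0.2, 0.1]
width: -0.0002
finger_force: 0.0
```

```bash
python3 - <<'E'
from h import *
go(None,0,0)
c=cam("wrist");im=c["image"];hsv=cv2.cvtColor(im,cv2.COLOR_RGB2HSV);G=np.zeros(im.shape[:2],bool)
v,u=np.indices(G.shape);W=fray(c,u,v,.042)*1000
A=(W[...,0]>440)&(W[...,0]<715)&(abs(W[...,1]+80-(W[...,0]-575)*.065)<22)
m=A&(hsv[...,2]<115)&(hsv[...,2]>40)&(hsv[...,0]<12)&(hsv[...,1]>130)
m=cv2.morphologyEx(m.astype(np.uint8),cv2.MORPH_CLOSE,np.ones((7,3)));m=cv2.morphologyEx(m,cv2.MORPH_OPEN,np.ones((5,5)))
print("rail",rect(c,m,.042))
# per-slice edges
for x in range(465,700,20):
    s=(m>0)&(abs(W[...,0]-x)<2); y=W[...,1][s]
    if len(y):print(x,len(y),y.min().round(1),y.max().round(1))
o=im.copy();o[m>0]=(0,255,0)
cv2.imwrite("pics/w_crop.png",cv2.resize(np.hstack([im[0:250,270:420],o[0:250,270:420]])[:,:,::-1],None,fx=2.4,fy=2.4))
E
```

```text
t 2.27 tcp [492.1 -37.7 250.3] xang 3.58 tilt [-0. -0. -1.] F [0.23 0.21 0.05]
rail (array([ 310,   14,   20,  217, 1935], dtype=int32), ((566.68359375, -76.96454620361328), (244.41366577148438, 17.05209732055664), 2.7673428058624268), np.float32(3.5007658), array([568.2252 , -75.26666], dtype=float32))
465 24 -85.6 -77.4
485 28 -84.8 -75.8
505 24 -83.0 -76.0
525 28 -82.3 -74.4
545 28 -80.6 -72.7
565 29 -79.9 -72.3
585 28 -77.5 -69.7
605 32 -77.2 -68.4
625 32 -75.9 -67.1
645 32 -74.7 -65.9
665 31 -73.6 -64.8
685 31 -72.5 -62.8
```

View pics/w_crop.png

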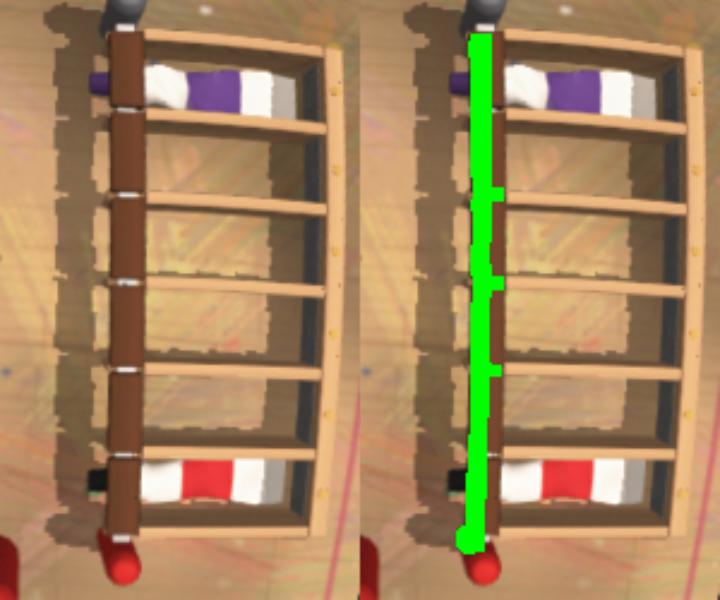

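The crop shows the rail at crop columns 108–144. Its piece joints are at rows 110, 195, 283, 370 and 457 and its ends at rows 32 and 537. My mask covered only half the rail's width, so I'll use these joints directly.

```bash
python3 - <<'E'
from h import *
c=cam("wrist")
u=270+np.array([126.5,127,127.5,127,126,125,124])/2.4;v=np.array([31,110,195,283,370,457,537])/2.4
X=fray(c,u,v,.042)*1000;print(X[:,:2].round(1).tolist())
L=fray(c,270+np.array([111,110,107])/2.4,np.array([70,283,500])/2.4,.042)*1000;R=fray(c,270+np.array([144,145,142])/2.4,np.array([70,283,500])/2.4,.042)*1000;print(L[:,:2].round(1).tolist(),R[:,:2].round(1).tolist())
s=np.array([120,80,40,0,-40,-80,-120]);p=np.polyfit(s,X[:,0],1);q=np.polyfit(s,X[:,1],1)
a=np.degrees(np.arctan2(q[0],p[0]));print(p,q,a)
e=np.array([np.cos(np.radians(a)),np.sin(np.radians(a))]);n=np.array([-e[1],e[0]]);C=np.array([p[1],q[1]])
for nm,x in(("g1",-100),("g3",-20)):print(nm,(C+x*e).round(1))
print("rule home origin",(C-20*e-27*n).round(1),"line pts",[(C-20*e+d*n).round(1).tolist() for d in(43,78,113,128,130)])
C1=(C-100*e)/1000;go(C1[0],C1[1],.06,a)
E
```

```text
[[690.1, -70.5], [651.4, -72.7], [611.6, -75.4], [571.6, -78.0], [532.1, -80.7], [491.6, -83.9], [452.7, -87.3]]
[[669.9, -64.5], [570.9, -70.4], [470.5, -77.4]] [[671.6, -79.3], [572.3, -86.1], [471.6, -94.0]]
[  0.99217414 571.5933609 ] [ 6.98388897e-02 -7.83581699e+01] 4.026394485737068
g1 [471.8 -85.4]
g3 [551.6 -79.8]
rule home origin [ 553.5 -106.7] line pts [[548.6, -36.9], [546.2, -2.0], [543.7, 33.0], [542.7, 47.9], [542.5, 49.9]]
t 2.38 tcp [492.3 -37.2 250.3] xang 3.63 tilt [-0. -0. -1.] F [-0.31 -0.28 -0.63]
shift cm [-2.35  4.68 19.03] yaw -0.4
```

Call:
servo_tool(steps="-1.2 2.4 4 -0.3; -2.35 4.7 9 -0.3; -2.35 4.7 14 -0.3; -2.35 4.7 18 -0.3; -2.35 4.7 19.5 -0.3; -2.35 4.7 19.5 -0.3; -2.35 4.7 19.5 -0.3")

```text
clock: 3.25
tcp_pos: [0.4733, -0.0847, 0.0565]
eef_rot: [3.139, 0.111, 0.004]
ft_force: [-1.3, -0.5, -0.5]
width: -0.0002
finger_force: 0.0
```

```bash
python3 -c "
from h import *
go(.4718,-.0854,.042,3.9)"
```

```text
t 3.25 tcp [473.3 -84.7  56.5] xang 4.04 tilt [ 0.002 -0.    -1.   ] F [-1.33 -0.55 -0.52]
shift cm [-0.16  0.05  1.45] yaw 0.1
```

Call:
servo_tool(steps="-0.1 0.05 0.5 0; -0.1 0.05 1.0 0; -0.1 0.05 1.3 0; -0.1 0.05 1.5 0; -0.1 0.05 1.6 0; -0.1 0.05 1.6 0; -0.1 0.05 1.6 0")

```text
clock: 4.12
tcp_pos: [0.4713, -0.0852, 0.0394]
eef_rot: [3.14, 0.111, 0.0]
ft_force: [-1.9, 0.3, 3.4]
width: 0.0
finger_force: 1.4
```

```bash
python3 -c "
from h import *
go(.5516,-.0798,.0395,3.9)"
```

```text
t 4.12 tcp [471.3 -85.2  39.4] xang 4.04 tilt [ 0. -0. -1.] F [-1.94  0.32  3.43]
shift cm [ 8.05  0.02 -0.01] yaw 0.1
```

Call:
servo_tool(steps="0.4 0 0 0; 1 0 0 0; 1.6 0 0 0; 2.2 0 0 0; 2.8 0 0 0; 3.4 0 0 0; 4 0 0 0; 4 0 0 0")

```text
clock: 5.12
tcp_pos: [0.5128, -0.0823, 0.0394]
eef_rot: [-3.14, -0.111, -0.004]
ft_force: [2.0, 0.5, 2.2]
width: 0.0
finger_force: 1.4
```

```bash
python3 -c "
from h import *
go(.5516,-.0798,.0395,3.9)"
```

```text
t 5.12 tcp [512.8 -82.3  39.4] xang 4.05 tilt [ 0.003  0.    -1.   ] F [1.97 0.45 2.23]
shift cm [3.88 0.03 0.  ] yaw 0.1
```

Call:
servo_tool(steps="0.4 0 0 0; 1 0 0 0; 1.6 0 0 0; 2.2 0 0 0; 2.8 0 0 0; 3.4 0 0 0; 3.9 0 0 0; 4 0 0 0; 4 0 0 0")

```text
clock: 6.25
tcp_pos: [0.5517, -0.0795, 0.0394]
eef_rot: [-3.14, -0.111, -0.002]
ft_force: [0.7, -0.5, 3.6]
width: 0.0004
finger_force: 1.5
```

```bash
python3 -c "
from h import *
go(.640,.054,.12,3.9)"
```

```text
t 6.25 tcp [551.7 -79.5  39.4] xang 4.04 tilt [ 0.001  0.    -1.   ] F [ 0.73 -0.54  3.56]
shift cm [  9.76 -12.7   -8.05] yaw 0.1
```

Call:
servo_tool(steps="0 0 -3 0; 0 0 -7 0; 3.5 -5 -8 0; 7 -9 -8 0; 8 -12.4 -8 0; 8 -12.4 -5 0; 8 -12.4 -1 0; 8 -12.4 2 0; 8 -12.4 3.3 0; 8 -12.4 3.3 0; 8 -12.4 3.3 0")

```text
clock: 7.62
tcp_pos: [0.623, 0.0498, 0.0073]
eef_rot: [-3.139, -0.111, -0.003]
ft_force: [-0.8, 0.0, 0.0]
width: -0.0002
finger_force: 0.0
```

```bash
python3 -c "
from h import *
go(.5625,.048,.006,3.9)"
```

```text
t 7.62 tcp [623.   49.8   7.3] xang 4.03 tilt [ 0.002  0.    -1.   ] F [-0.84  0.04  0.05]
shift cm [-6.05 -0.24  0.12] yaw 0.1
```

Call:
servo_tool(steps="-0.5 0 0 0; -1.1 0 0 0; -1.7 0 0 0; -2.3 0 0 0; -2.8 0 0 0; -3.3 0 0 0; -3.8 0 0 0; -4.3 0 0 0; -4.8 0 0 0; -5.3 0 0 0; -5.5 0 0 0; -5.5 0 0 0")

```text
clock: 9.12
tcp_pos: [0.5668, 0.0458, 0.0062]
eef_rot: [3.14, 0.111, -0.001]
ft_force: [0.3, -1.0, -0.7]
width: -0.0003
finger_force: 0.0
```

```bash
cat >> h.py <<'E'
def rule(c,name):
    im=c["image"];hsv=cv2.cvtColor(im,cv2.COLOR_RGB2HSV);P=pts(c)
    m=(c["depth"]>0)&(P[...,0]>.49)&(P[...,0]<.65)&(P[...,1]>-.06)&(P[...,1]<.2)&(P[...,2]>.009)&(P[...,2]<.022)&(hsv[...,1]>110)&(hsv[...,2]>140)&(hsv[...,0]<32)
    m=cv2.morphologyEx(m.astype(np.uint8),cv2.MORPH_OPEN,np.ones((2,2)))
    v,u=np.nonzero(m);X=np.array([ray(c,a,b,.016)[:2] for a,b in zip(u,v)])*1000
    f=cv2.fitLine(X.astype(np.float32),cv2.DIST_HUBER,0,.01,.01).ravel()
    print(name,len(X),cv2.minAreaRect(X.astype(np.float32)),"ang",np.degrees(np.arctan2(f[1],f[0]))%180)
E
python3 - <<'E'
from h import *
go(None,0,0)
c=cam("scene");rule(c,"scene")
s=cam("side");rule(s,"side")
a=c["image"][180:330,200:360];b=s["image"][130:280,200:360]
cv2.imwrite("pics/p2.png",cv2.resize(np.hstack([a,b])[:,:,::-1],None,fx=2.5,fy=2.5,interpolation=cv2.INTER_CUBIC))
E
```

```text
t 9.12 tcp [566.8  45.8   6.2] xang 4.04 tilt [-0.001 -0.    -1.   ] F [ 0.31 -1.01 -0.67]
scene 287 ((543.357666015625, 38.72776794433594), (143.96568298339844, 18.437969207763672), 80.10286712646484) ang 80.24409
side 131 ((539.2512817382812, 37.59666442871094), (111.14684295654297, 18.035385131835938), 81.27632141113281) ang 82.03374
```

View pics/p2.png

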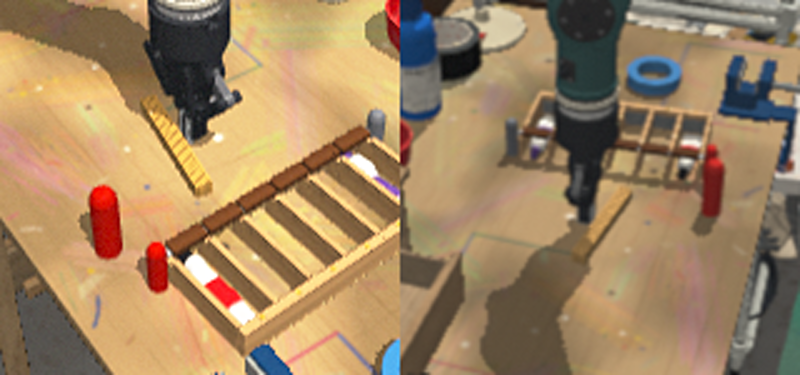

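The rule was shifted sideways, now centred near (545,40) mm, but turned only to about 80°. I'll push its far end from the +x side.

Call:
servo_tool(steps="1.2 0 0 0; 1.8 -1 0 0; 1.9 -4 0 0; 1.9 -5.4 0 0; 1.4 -5.4 0 0; 0.9 -5.4 0 0; 0.5 -5.4 0 0; 0.1 -5.4 0 0; -0.1 -5.4 0 0; -0.1 -5.4 0 0; 1.4 -5.4 0 0; 1.4 -5.4 -5 0")

```text
clock: 10.72
tcp_pos: [0.5775, 0.1006, 0.0536]
eef_rot: [3.139, 0.111, -0.008]
ft_force: [0.1, 0.2, 0.2]
width: -0.0002
finger_force: 0.0
```

Call:
servo_tool(steps="0 0 -5 0; 0 -6 -8 0; 0 -12 -8 0; 0 -12 -8 0; 0 -12 -8 0")

```text
clock: 11.35
tcp_pos: [0.5696, 0.2208, 0.1363]
eef_rot: [3.139, 0.112, 0.001]
ft_force: [0.6, -0.4, -0.6]
width: -0.0001
finger_force: 0.0
```

```bash
cat >> h.py <<'E'
def wrule(name="wrist"):
    c=cam("wrist");im=c["image"];hsv=cv2.cvtColor(im,cv2.COLOR_RGB2HSV)
    v,u=np.indices(im.shape[:2]);W=fray(c,u,v,.016)*1000
    A=(W[...,0]>490)&(W[...,0]<640)&(W[...,1]>-65)&(W[...,1]<150)
    m=A&(hsv[...,1]>130)&(hsv[...,2]>150)&(hsv[...,0]>12)&(hsv[...,0]<32);m=cv2.morphologyEx(m.astype(np.uint8),cv2.MORPH_OPEN,np.ones((3,3)))
    print(name,rect(c,m,.016));return c,m
E
python3 - <<'E'
from h import *
go(None,0,0)
rule(cam("scene"),"scene")
c,m=wrule();cv2.imwrite("pics/w3.png",c["image"][:,:,::-1]); go(None,0,0)
E
```

```text
t 11.35 tcp [569.6 220.8 136.3] xang 4.1 tilt [ 0. -0. -1.] F [ 0.61 -0.44 -0.55]
scene 294 ((538.0567016601562, 38.454410552978516), (142.6021270751953, 18.809415817260742), 88.85895538330078) ang 88.18719
wrist (array([ 391,  238,  117,   24, 1949], dtype=int32), ((539.7589111328125, 45.40709686279297), (139.97854614257812, 18.13878059387207), 88.28832244873047), np.float32(88.37881), array([540.02783 ,  52.220387], dtype=float32))
t 11.45 tcp [569.6 218.3 135.9] xang 3.89 tilt [-0.    -0.002 -1.   ] F [ 0.    0.41 -0.77]
```

View pics/w3.png

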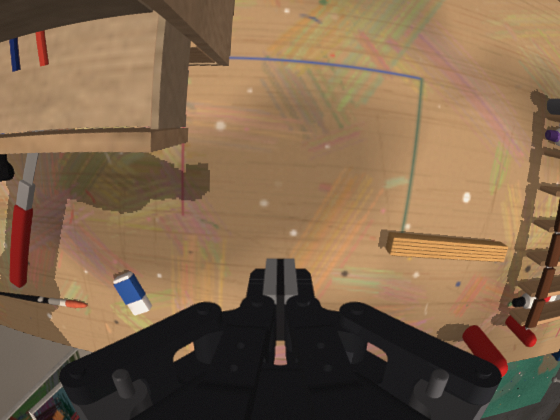

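The wrist view shows the rule from (390,245) to (505,252), centred near (539.5,41) mm at 88.3°, and the eraser untouched at (130,292). It needs about 5.6° more turn, so I'll push the rear end from the -x side.

```bash
python3 -c "
from h import *
go(.508,-.015,.11,3.9);go(.508,-.015,.006,3.9);go(.526,-.015,.006,3.9)"
```

```text
t 11.45 tcp [569.6 218.3 135.9] xang 3.89 tilt [-0.    -0.002 -1.   ] F [ 0.    0.41 -0.77]
shift cm [-7.72 22.85  2.63] yaw -0.0
t 11.45 tcp [569.6 218.3 135.9] xang 3.89 tilt [-0.    -0.002 -1.   ] F [ 0.    0.41 -0.77]
shift cm [-7.72 22.84 13.03] yaw -0.0
t 11.45 tcp [569.6 218.3 135.9] xang 3.89 tilt [-0.    -0.002 -1.   ] F [ 0.    0.41 -0.77]
shift cm [-5.92 22.96 13.03] yaw -0.0
```

Call:
servo_tool(steps="-2 6 2.6 0; -4 12 2.6 0; -6 18 2.6 0; -7.8 22.9 2.6 0; -7.8 22.9 4 0; -7.8 22.9 8 0; -7.8 22.9 11.5 0; -7.8 22.9 13 0; -7.8 22.9 13 0; -7.8 22.9 13 0")

```text
clock: 12.7
tcp_pos: [0.508, -0.0135, 0.0071]
eef_rot: [3.14, 0.11, 0.002]
ft_force: [-0.1, -0.3, -0.1]
width: -0.0001
finger_force: 0.0
```

```bash
python3 -c "
from h import *
go(.526,-.015,.006,3.9)"
```

```text
t 12.7 tcp [508.  -13.5   7.1] xang 4.03 tilt [ 0.001  0.    -1.   ] F [-0.07 -0.29 -0.14]
shift cm [1.79 0.27 0.11] yaw 0.1
```

Call:
servo_tool(steps="0.5 0.1 0 0; 0.9 0.1 0 0; 1.3 0.1 0 0; 1.6 0.1 0 0; 1.85 0.1 0 0; 1.85 0.1 0 0; 1.0 0.1 0 0; 0 0.1 0 0; 0 0.1 -5 0; 0 0 -10 0; 1 -4 -13 0; 3 -10 -13 0")

```text
clock: 14.2
tcp_pos: [0.5305, 0.0858, 0.1388]
eef_rot: [3.139, 0.101, 0.006]
ft_force: [1.4, 0.1, -0.2]
width: 0.0001
finger_force: 0.0
```

Call:
servo_tool(steps="1 -5 0 0; 1.5 -11 0 0; 1.5 -13 0 0; 1.5 -13 0 0; 1.5 -13 0 0")

```text
clock: 14.82
tcp_pos: [0.5353, 0.2153, 0.1359]
eef_rot: [3.137, 0.106, -0.002]
ft_force: [0.1, -0.8, 0.3]
width: 0.0003
finger_force: 0.0
```

```bash
python3 - <<'E'
from h import *
go(None,0,0)
rule(cam("scene"),"scene")
c,m=wrule();go(.537,.135,.006,3.9)
E
```

```text
t 14.82 tcp [535.3 215.3 135.9] xang 3.88 tilt [-0.001 -0.002 -1.   ] F [ 0.08 -0.78  0.29]
scene 289 ((541.5223388671875, 38.62255096435547), (17.89788055419922, 142.5591278076172), 2.9281463623046875) ang 93.18568
wrist (array([ 392,  203,  122,   20, 2202], dtype=int32), ((543.150146484375, 46.1911506652832), (17.833370208740234, 139.76620483398438), 3.42872953414917), np.float32(-86.71153), array([542.52985 ,  53.173367], dtype=float32))
t 14.93 tcp [535.8 215.2 136.1] xang 3.82 tilt [-0.001 -0.002 -1.   ] F [-0.33  0.46 -0.64]
shift cm [-0.4   7.98 13.02] yaw -0.1
```

Call:
servo_tool(steps="0 3 4 0; 0.05 6.9 8 0; 0.05 6.9 12 0; 0.05 6.9 13 0; 0.05 6.9 13 0; 0.05 6.9 13 0")

```text
clock: 15.68
tcp_pos: [0.5422, 0.1503, 0.0077]
eef_rot: [-3.139, -0.111, -0.004]
ft_force: [-0.9, 0.1, -0.2]
width: 0.0
finger_force: 0.0
```

```bash
python3 -c "
from h import *
go(.5473,-.017,.006,3.9);go(.5407,.080,.006,3.9)"
```

```text
t 15.68 tcp [542.2 150.3   7.7] xang 4.07 tilt [ 0.002  0.001 -1.   ] F [-0.94  0.15 -0.19]
shift cm [-0.68 16.73  0.15] yaw 0.2
t 15.68 tcp [542.2 150.3   7.7] xang 4.07 tilt [ 0.002  0.001 -1.   ] F [-0.94  0.15 -0.19]
shift cm [-0.65  7.    0.16] yaw 0.2
```

Call:
servo_tool(steps="-0.6 0.4 0 0; -0.6 1.0 0 0; -0.6 1.6 0 0; -0.6 2.2 0 0; -0.6 2.8 0 0; -0.6 3.5 0 0; -0.6 4.2 0 0; -0.6 4.9 0 0; -0.6 5.6 0 0; -0.6 6.3 0 0; -0.6 7 0 0; -0.6 7 0 0")

```text
clock: 17.18
tcp_pos: [0.5398, 0.0778, 0.0061]
eef_rot: [3.139, 0.108, -0.001]
ft_force: [0.7, 0.1, -0.3]
width: 0.0001
finger_force: 0.0
```

```bash
cat >> h.py <<'E'
def hrule(name,c):
    im=c["image"];hsv=cv2.cvtColor(im,cv2.COLOR_RGB2HSV);K=c["camera_matrix"]
    P=pts(c);m=(c["depth"]>0)&(P[...,0]>.49)&(P[...,0]<.60)&(P[...,1]>-.2)&(P[...,1]<.15)&(P[...,2]>.009)&(P[...,2]<.023)&(hsv[...,1]>110)&(hsv[...,2]>110)&(hsv[...,0]<32)
    m=cv2.morphologyEx(m.astype(np.uint8),cv2.MORPH_OPEN,np.ones((2,2)));return m
E
python3 - <<'E'
from h import *
c=cam("scene");rule(c,"scene");go(.5473,-.017,.006,3.9)
s=cam("side");a=c["image"][200:320,225:355];b=s["image"][140:260,230:360]
cv2.imwrite("pics/p4.png",cv2.resize(np.hstack([a,b])[:,:,::-1],None,fx=3,fy=3,interpolation=cv2.INTER_CUBIC))
E
```

```text
scene 260 ((545.1738891601562, -0.4746589660644531), (17.956905364990234, 117.02347564697266), 4.454715251922607) ang 94.24205
t 17.23 tcp [539.8  78.3   6.1] xang 3.98 tilt [-0.001 -0.001 -1.   ] F [-1.03  0.48  0.14]
shift cm [0.09 9.56 0.02] yaw 0.1
```

View pics/p4.png

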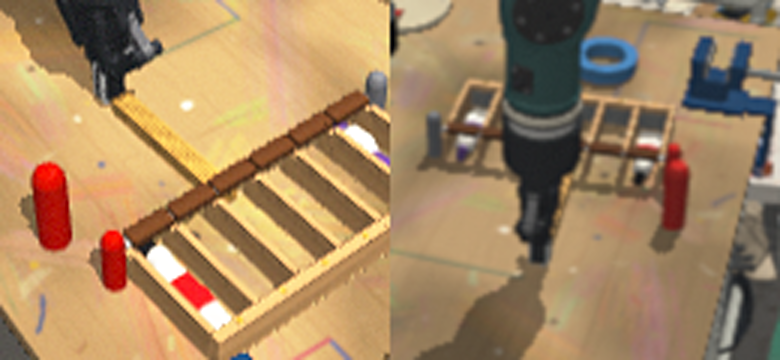

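The view shows the rule straight (94.2°), entering the third gap from the red-post end. I'll keep pushing.

Call:
servo_tool(steps="0 0.4 0 0; 0 1.1 0 0; 0 1.8 0 0; 0 2.6 0 0; 0 3.4 0 0; 0 4.2 0 0; 0 5 0 0; 0.1 5.8 0 0; 0.1 6.6 0 0; 0.1 7.4 0 0; 0.1 8.2 0 0; 0.1 8.8 0 0")

```text
clock: 18.77
tcp_pos: [0.5473, -0.009, 0.0063]
eef_rot: [3.14, 0.11, -0.0]
ft_force: [-0.2, 0.4, 0.8]
width: -0.0003
finger_force: 0.2
```

Call:
servo_tool(steps="0 0.3 0 0; 0 0.5 0 0; 0 0.7 0 0; 0 0.7 0 0")

```text
clock: 19.27
tcp_pos: [0.5478, -0.0154, 0.0063]
eef_rot: [3.14, 0.111, -0.0]
ft_force: [-0.0, 0.7, 0.9]
width: -0.0003
finger_force: 0.0
```

```bash
python3 - <<'E'
from h import *
go(.5476,-.022,.006,3.9);rule(cam("scene"),"scene")
E
```

```text
t 19.27 tcp [547.8 -15.4   6.3] xang 4.04 tilt [-0. -0. -1.] F [-0.02  0.72  0.87]
shift cm [-0.06  0.65  0.03] yaw 0.1
scene 63 ((550.180908203125, -45.27320861816406), (17.117237091064453, 27.70468521118164), 1.2677907943725586) ang 105.6931
```

Creeping forward now, watching for the force of the back board.

Call:
servo_tool(steps="0 0.2 0 0; 0 0.4 0 0; 0 0.5 0 0; 0 0.5 0 0")

```text
clock: 19.82
tcp_pos: [0.5481, -0.0206, 0.0063]
eef_rot: [3.139, 0.11, -0.0]
ft_force: [-0.2, -0.1, -0.1]
width: 0.0001
finger_force: 0.0
```

Call:
servo_tool(steps="0 0.1 0 0; 0 0.2 0 0; 0 0.3 0 0; 0 0.3 0 0")

```text
clock: 20.32
tcp_pos: [0.5483, -0.0235, 0.0063]
eef_rot: [3.14, 0.11, -0.0]
ft_force: [0.2, 0.6, -0.1]
width: 0.0
finger_force: 0.0
```

Call:
servo_tool(steps="0 0.1 0 0; 0 0.2 0 0; 0 0.2 0 0")

```text
clock: 20.7
tcp_pos: [0.5486, -0.0248, 0.0063]
eef_rot: [-3.139, -0.112, -0.0]
ft_force: [-0.8, 2.3, 0.0]
width: 0.0001
finger_force: 0.8
```

Call:
servo_tool(steps="0 0.1 0 0; 0 0.2 0 0; 0 0.2 0 0")

```text
clock: 21.08
tcp_pos: [0.5488, -0.025, 0.0063]
eef_rot: [-3.137, -0.114, -0.001]
ft_force: [-1.0, 6.4, -1.4]
width: -0.0003
finger_force: 2.7
```

Call:
servo_tool(steps="0 0.1 0 0; 0 0.2 0 0; 0 0.2 0 0")

```text
clock: 21.45
tcp_pos: [0.549, -0.0252, 0.0063]
eef_rot: [-3.135, -0.116, -0.002]
ft_force: [-0.1, 8.3, 1.0]
width: -0.0001
finger_force: 4.1
```

The force rose from 2 to 8 N with no further motion, so the rule is against the back board. I'll back off and check.

Call:
servo_tool(steps="0 -0.6 0 0; 0 -2 0 0; 0 -4 -1 0; 0 -6 -5 0; 0 -9 -10 0; 0 -11 -15 0; 0 -11 -18 0; 0 -11 -18 0; 0 -11 -18 0")

```text
clock: 22.58
tcp_pos: [0.5401, 0.0806, 0.1861]
eef_rot: [3.139, 0.111, -0.001]
ft_force: [-0.1, 0.3, -0.5]
width: 0.0003
finger_force: 0.0
```

```bash
python3 - <<'E'
from h import *
go(None,0,0)
c=cam("wrist");s=cam("scene");rule(s,"scene")
a=cv2.resize(c["image"],(400,300));b=cv2.resize(s["image"][200:320,225:385],(400,300),interpolation=cv2.INTER_CUBIC)
cv2.imwrite("pics/fin.png",np.hstack([a,b])[:,:,::-1])
E
```

```text
t 22.57 tcp [540.1  80.6 186.1] xang 4.06 tilt [-0.001 -0.    -1.   ] F [-0.09  0.34 -0.54]
scene 38 ((550.3090209960938, -50.23248291015625), (17.73808479309082, 14.94113540649414), 6.483811378479004) ang 178.93079
```

View pics/fin.png

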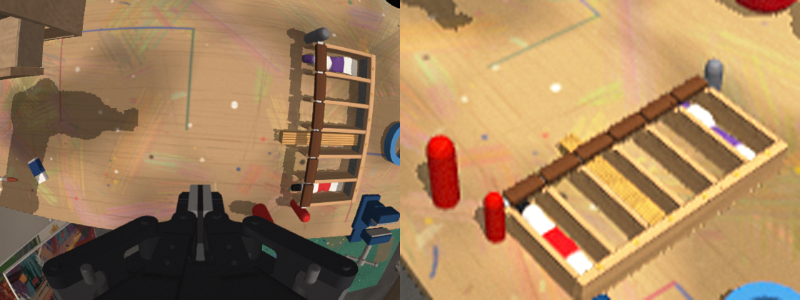

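The rule lies in the third gap, with its far end at the back board (363,143) and a short near end sticking out at (283,138). The tubes, the eraser and the tape look undisturbed.

```bash
python3 -c "
from h import *
print(robot.sign_off())"
```

```text
the job is handed in; nothing more can be done
None
```

I ran the shut fingers along the rail in contact from gap 1 to gap 3, pushed the folding rule end first into the third gap until it met the back board, moved the hand clear and handed the job in at about 23 s.

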